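# Wedge the rocking tool chest

### The arm

A 6-joint arm with a two-finger parallel gripper is mounted at the origin on the work surface. World frame = base frame: x ahead of the robot, y to its left, z up, the work surface at z = 0. Lengths are in m, angles in rad, forces in N, time in s.
With the tool pointing down it reaches from about 0.325 to 0.85 m from the base axis. Payload 15.5 kg.
Tool frame: the origin (TCP) lies at the very end of the fingers, on their centre line; the grasp point (between the pads) lies 19 mm behind it; x points along the fingers, z is the direction in which the jaws open and shut, and the axes are right-handed (so a half turn about x gives the same grasp; the last joint's range is limited). The gripper opens to 91 mm and grips with 3 to 60 N. Pads are 32 mm wide; open, the fingers measure 118 mm over their backs; the gripper's body (76 mm by 178 mm) begins 60 mm behind the grasp point.
Start: joints at [-1.331, 0.494, 1.345, -0, 1.302, -0.096], TCP at [0.205, -0.59, 0.214] pointing down, gripper open.
Joint ranges: [-2.91, 2.91], [-0.82, 2.16], [0.22, 2.67], [-1.22, 4.37], [0.12, 2.79], [-3.08, 3.08]. Speed limits (rad/s): [1.89, 1.89, 2.57, 3.01, 3.01, 3.01].

### API

Orientations are given as a unit quaternion [x, y, z, w].
In Python, from workcell import robot gives the robot as it stands.
- The arm moves only by the tool drive_tool, never from a script. Its arguments are lists of equal length, an entry for each row: "translation": the shift along the tool's x, y, z in mm, a list of three; "turn": the turn, a rotation vector about the tool's x, y, z in rad, a list of three; "hand": the opening, from 0 (shut) to 1 (fully open). A call has 1 to 10 rows; each row shifts and turns the commanded pose from where the row before left it, along the tool's axes as they then stand; what a row does not reach is not made up. A row lasts 1/12 s, in which the tool goes at most 41.7 mm and 7.16 degrees, less where a joint would pass 70% of its speed; a pose out of reach is approached as far as the arm can. A call is refused whole if a number of a shift passes 41.7 or a number of a turn 0.125, either way. A call with a gripper value outside its range is refused whole. The fingers move at their own pace and stop on an object; "squeeze" is the grip in N (left out, the last holds). Time passes only in rows, so rows that do not move let the fingers close. It gives the time, the measured TCP pose, the force and the opening at its end, in the units of the state.
- robot.sense(): the state, without advancing time (a new reading comes with each control period).
- robot.grab_frame(name): name is "side" or "top"; returns the picture (384x512x3 uint8, blue, green, red); there is no depth.
- robot.camera_info(name): a dict with "camera_matrix" (3x3 intrinsics, pixels), "view" (4x4, takes a point from world to camera coordinates). Camera axes: x right, y up, looking along -z (the intrinsics and any distortion apply to the point x, -y, -z); pixel columns grow to the right and rows downward; lengths in m; the calibration is good to about 2 mm. A picture is of the moment at which its call begins. camera_info takes no time and is no camera call.
- robot.sign_off(): hands the job in, once; it reports no verdict.
Trained networks look in the newest picture that a camera, given by its name, has taken for a name from the list of things; names that differ only in an ending like _2 or _b are one class to them, and where a whole thing is asked for, a point or a joint stands for the part that bears it (a point fixed in the world has none). Each returns a list of dicts, best first, with "p" (0 to 1); they miss things now and then, are a little off and sometimes report something else, mostly with a low value. They report only what shows in the picture. A call takes as long as a camera call. They do not tell look-alikes from the thing itself.
- robot.silhouettes(name, camera): "mask" (384x512 bool, what is visible of it) and "centre" ([column, row] in pixels, amid what is visible of it).
The state is a dict: "time": time; "joint_positions": joint angles; "joint_velocities": joint speeds; "tau": joint torques, N m; "position": TCP position; "tool_rot": TCP orientation; "force": force on the tool from outside, world axes, zero at the start; "wrist_torque": the same for the moment, N m; "grip_width": finger opening in m.
Only numpy, scipy, OpenCV 4.12 (cv2) and the standard library are available. Lean on these libraries where they do the work, as an engineer would, in place of code of your own. Each camera call takes 0.05 s, during which the arm holds its last target.

### The job

The small black tool chest rocks because the foot under its front left corner, as seen from the robot, is worn short. Using only fingertips, push the wooden wedge in under that foot until it is snug and the chest no longer rocks, without shifting the chest; then press down firmly on the chest's lid straight above that foot to check that it stands firm, and let go. Only push and press, never pick anything up, and leave the other things on the bench alone.

Things in the scene. Friction and masses are not known exactly. Their poses are not given: they have to be found in the camera images.
- chest: Black steel 3-drawer tool chest, loose, about 4 kg, 190 mm deep (x) by 300 mm long (y). Case 18 to 148 mm above the bench on 4 feet; lid flat, folded handle 14 mm high at its middle. Origin on the bench below the centre of the worn foot, front left. x: front (drawers, at x = -22, towards the robot) to back; y: along it to its left end (y = +22); z up. Good feet: (146, 0), (0, -256), (146, -256).
- foot_point (a point): On the chest: the point at bench height below the centre of the worn foot (= the chest's origin). The worn foot, a flat rubber disc 23 mm in diameter, hangs 7 to 12 mm above the bench while the chest stands level on its other three feet; how much is not known beforehand.
- corner_top (a point): On the chest: the point of the flat lid straight above the worn foot, 148 mm above the bench, 22 mm in from the front and left edges. Without the wedge 2 to 4 N down here tips the chest until the worn foot meets the bench: this point sinks 7 to 12 mm; it tips back when let go. A firm press is about 10 N: wedged, it sinks under 1 mm.
- wedge: Plain wooden wedge lying left of the chest, thin end towards the worn foot: 130 mm long, 40 mm wide, 22 mm high at the thick end, falling evenly to 3 mm at the thin end; 45 g. Origin: centre of its underside; x along it from the thick end (face at x = -65 mm) to the thin end (+65 mm), y across, z up.
- wedge_butt (a point): Centre of the wedge's upright thick end face (40 mm wide, 22 mm high), 11 mm above the bench. Pushed here the wedge slides easily (under 1 N) until its slope meets the foot, 27 to 62 mm of it then being past the foot's near rim; there it jams: 5 to 10 N of push seats it snugly, from about 15 N on it shifts the chest.
- offcut: Plywood offcut 90 x 45 x 28 mm lying on the bench, a bystander. Origin: centre of its underside.
- tape: Roll of grey tape, 96 mm in diameter, 25 mm high, lying flat, a bystander. Origin: centre of its underside.
- jar: Closed amber glass jar with a steel lid, 64 mm in diameter, 85 mm high, a bystander. Origin: centre of its underside.
Things that resemble listed ones, but are neither listed nor needed, are in the scene too. Leave any pink or yellow look-alike of the wedge alone.

How it is judged:
On the way:
1. with the wedge under the worn foot, the chest's lid is pressed down firmly above that foot and the chest stays level (contact force between the fingers and chest above 8 N and horizontal distance between the grasp point and corner_top below 0.04 m and z of the grasp point in the frame of chest above 0.148 m and contact force between the fingers and wedge below 0.1 N and angle between chest's own z axis and vertical below 0.01 rad and x of foot_point in the frame of wedge below 0.052 m and y of foot_point in the frame of wedge between -0.02 and 0.02 m), for 0.2 s.
At the end, for the whole second after the job is handed in: Thin end of the wedge at least 13 mm past the worn foot's centre, foot over its 40 mm width; chest at rest, level within 0.6 degrees, within 20 mm of its start; its lid was pressed with over 8 N for 0.2 s within 40 mm of the point above that foot, leaning no more than 0.6 degrees (x of foot_point in the frame of wedge between -0.06 and 0.052 m and y of foot_point in the frame of wedge between -0.02 and 0.02 m and height (world z) of wedge below 0.006 m and angle between wedge's own z axis and vertical below 0.06 rad and angle between chest's own z axis and vertical below 0.01 rad and distance of chest from where it was at the start of the episode below 0.02 m and linear speed of each of chest, wedge below 0.01 m/s); the robot touches nothing.
It fails at once if the wedge is picked up (height (world z) of wedge above 0.025 m).
It fails at once if the chest is lifted or tipped over (height (world z) of chest above 0.02 m or angle between chest's own z axis and vertical above 0.16 rad).
It fails at once if a bystander is moved by more than 30 mm (distance of any of offcut, tape, jar from where it was at the start of the episode above 0.03 m).
It also fails if it takes over 58 s, if anything falls off the work surface, if the arm or the gripper's body presses on something with over 40 N, if the wrist force passes 120 N, or if a joint passes its speed limit or range.

## Working session

There is one attempt and no reset: what is moved stays moved. The work goes in short steps, Python scripts to look and compute and a tool call to move; the robot and the scene stay as the last step left them, time stands still between calls to the robot, and variables do not carry over. Pictures are saved under pics/ and viewed, and the job is handed in when it is done.

Besides the shell and the picture viewer there is one more tool, called after "Call:" as name(argument=value, ...) on one line, values as JSON. drive_tool: Moves the arm, as the interface text tells. Its arguments: {"type":"object","properties":{"translation":{"type":"array","items":{"type":"array","items":{"type":"number"}}},"turn":{"type":"array","items":{"type":"array","items":{"type":"number"}}},"hand":{"type":"array","items":{"type":"number"}},"squeeze":{"type":"number"}},"required":["translation","turn","hand"]}

```bash
ls; mkdir -p pics; python3 - <<'E'
from workcell import robot
import cv2
for n in("side","top"):
    cv2.imwrite(f"pics/{n}0.png",robot.grab_frame(n)); i=robot.camera_info(n); print(n,i)
    for t in("chest","wedge","offcut","tape","jar"):
        for d in robot.silhouettes(t,n): print(t,round(d["p"],2),d["centre"],d["mask"].sum())
print(robot.sense())
E
```

```text
pics
side {'camera_matrix': array([[468.62885932,   0.        , 245.66141983],
       [  0.        , 468.62885932, 192.1940299 ],
       [  0.        ,   0.        ,   1.        ]]), 'view': array([[-0.92622379, -0.37664537, -0.01574043,  0.63794025],
       [ 0.22301357, -0.58112978,  0.78265774, -0.08162959],
       [-0.30393165,  0.72140588,  0.62225325, -1.2847689 ],
       [ 0.        ,  0.        ,  0.        ,  1.        ]])}
chest 0.91 [271.2, 143.8] 6324
wedge 0.88 [301.1, 255.0] 751
wedge 0.87 [269.6, 221.0] 506
wedge 0.83 [247.0, 303.4] 924
wedge 0.78 [349.2, 185.7] 388
wedge 0.71 [197.3, 181.8] 414
offcut 0.68 [225.9, 205.6] 561
offcut 0.19 [267.8, 221.3] 419
tape 0.95 [320.7, 220.0] 617
jar 0.83 [196.7, 256.9] 896
top {'camera_matrix': array([[475.35099905,   0.        , 256.4280339 ],
       [  0.        , 475.35099905, 189.57625154],
       [  0.        ,   0.        ,   1.        ]]), 'view': array([[-1.67948415e-03, -9.99985034e-01,  5.20686378e-03,
         2.27480105e-01],
       [ 9.76037720e-01, -5.06229674e-04,  2.17600811e-01,
        -6.12200079e-01],
       [
[... 491 characters left out ...]
time': 0.6, 'joint_positions': array([-1.33148424e+00,  4.93604864e-01,  1.34547568e+00, -5.34419420e-06,
        1.30248815e+00, -9.54957935e-02]), 'joint_velocities': array([ 6.42805967e-04, -5.06324605e-04,  3.47797613e-05,  2.67928451e-04,
       -8.93162734e-04, -2.06103409e-04]), 'tau': array([-1.65428864e-04, -8.78333473e+01, -3.82138932e+01,  7.08364206e-02,
        4.42718714e-02,  1.08761265e-05]), 'position': array([ 0.20537554, -0.59031278,  0.2139202 ]), 'tool_rot': array([ 0.40969142,  0.57631697, -0.40970527,  0.5763274 ]), 'force': array([-0.29123279, -0.1488475 , -0.14756355]), 'wrist_torque': array([-0.03281616,  0.02356826,  0.02715998]), 'grip_width': 0.09159040414572113}
```

View pics/side0.png

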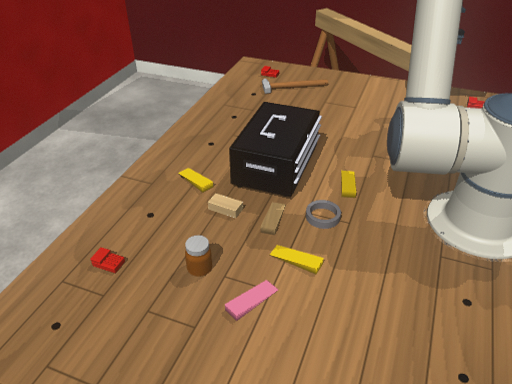

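View pics/top0.png

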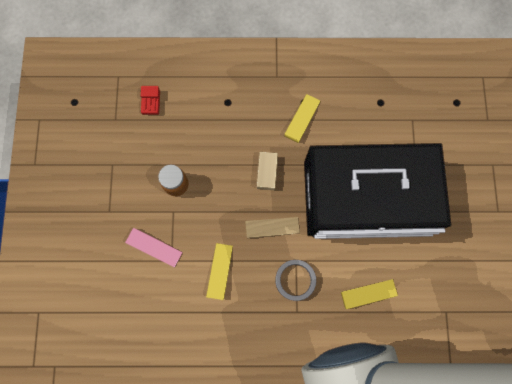

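The wooden wedge is the brown one, at top (272,228) and side (273,218). The yellow ones, at top (302,119), (220,271) and (370,294), and the pink one at (154,247) are look-alikes. I'll confirm this in a crop and fit the poses.

```bash
cat > h.py <<'E'
import numpy as np,cv2
from scipy.optimize import minimize
from workcell import robot
def proj(P,n):
    i=robot.camera_info(n);P=np.atleast_2d(P);c=P@i["view"][:3,:3].T+i["view"][:3,3]
    c=c*[1,-1,-1];u=c@i["camera_matrix"].T;return u[:,:2]/u[:,2:]
def R(a): return np.array([[np.cos(a),-np.sin(a),0],[np.sin(a),np.cos(a),0],[0,0,1]])
def place(M,p): return M@R(p[2]).T+[p[0],p[1],0]
WED=np.array([[-.065,s*.02,z] for s in(-1,1) for z in(0,.022)]+[[.065,s*.02,z] for s in(-1,1) for z in(0,.003)])
CH=np.array([[x,y,z] for x in(-.022,.168) for y in(.022,-.278) for z in(.018,.148)])
def box(a,b,h): return np.array([[x,y,z] for x in(-a/2,a/2) for y in(-b/2,b/2) for z in(0,h)])
def hullmask(M,p,n,s=4):
    h=cv2.convexHull(proj(place(M,p),n).astype(np.float32))
    m=np.zeros((384*s,512*s),np.uint8);cv2.fillConvexPoly(m,np.round((h+.5)*s-.5).astype(np.int32),1)
    return cv2.resize(m.astype(np.float32),(512,384),interpolation=cv2.INTER_AREA)
def fit(M,masks,p0,free=3):
    def c(p):
        t=0
        for n,m in masks.items():
            h=hullmask(M,p,n);t+=1-np.minimum(h,m).sum()/np.maximum(h,m).sum()
        return t
    best=None
    for d in(0,.15,-.15):
        p=np.array(p0)+[0,0,d]
        r=minimize(c,p,method="Nelder-Mead",options=dict(initial_simplex=np.vstack([p,p+[.015,0,0],p+[0,.015,0],p+[0,0,.15]]),xatol=1e-4,fatol=1e-4,maxiter=250))
        if best is None or r.fun<best.fun:best=r
    return best.x,best.fun
def back(px,n,z):
    i=robot.camera_info(n);Rm=i["view"][:3,:3];o=-Rm.T@i["view"][:3,3]
    d=np.linalg.inv(i["camera_matrix"])@[px[0],px[1],1];d=Rm.T@(d*[1,-1,-1]);return o+d*(z-o[2])/d[2]
def find(name,n,near):
    return min(robot.silhouettes(name,n),key=lambda d:np.hypot(*(np.array(d["centre"])-near)))["mask"].astype(np.float32)
E
cat > m.py <<'E'
from h import *
T=robot.grab_frame("top");S=robot.grab_frame("side")
print("lid px",back((376,187),"top",.148))
w={"top":find("wedge","top",(272,228)),"side":find("wedge","side",(271,220))}
p0=back((272,228),"top",.006);pw,f=fit(WED,w,[p0[0],p0[1],-np.pi/2]);print("wedge",pw,f)
c={"top":find("chest","top",(376,190)),"side":find("chest","side",(271,145))}
b=back((310,150),"top",.148);b2=back((310,230),"top",.148);print(b,b2)
pc,f=fit(CH,c,[b2[0]+.022,b2[1]-.022,0]);print("chest",pc,f)
po=back((267,172),"top",.015);pt=back((296,280),"top",.012);print("off",po,"tape",pt)
for n,I in(("top",T),("side",S)):
    for M,p in((WED,pw),(CH,pc)):
        q=proj(place(M,p),n);
        for a in range(8):
            for bb in range(a):
                if np.isclose(M[a],M[bb],atol=.02 if M is WED else 1e-6).sum()>=2: cv2.line(I,tuple(np.int32(q[a]*16)),tuple(np.int32(q[bb]*16)),(0,255,0),1,cv2.LINE_AA,4)
    I=I[120:300,230:450] if n=="top" else I[90:270,190:380]
    cv2.imwrite(f"pics/{n}fit.png",cv2.resize(I,None,fx=3,fy=3,interpolation=2))
for dd in [place(np.array([[-.065,0,.011],[.065,0,0]]),pw)]: print(dd)
E
python3 m.py
```

```text
lid px [ 0.60002019 -0.03569983  0.148     ]
wedge [ 0.53097527  0.18720134 -1.48107009] 0.12515324354171753
[0.68496623 0.10730027 0.148     ] [0.50508698 0.1120165  0.148     ]
chest [0.52684547 0.08418064 0.02055448] 0.051080524921417236
off [0.66902696 0.19999708 0.015     ] tape [0.40353777 0.13243204 0.012     ]
[[0.52515089 0.25193987 0.011     ]
 [0.53679965 0.12246282 0.        ]]
```

View pics/topfit.png

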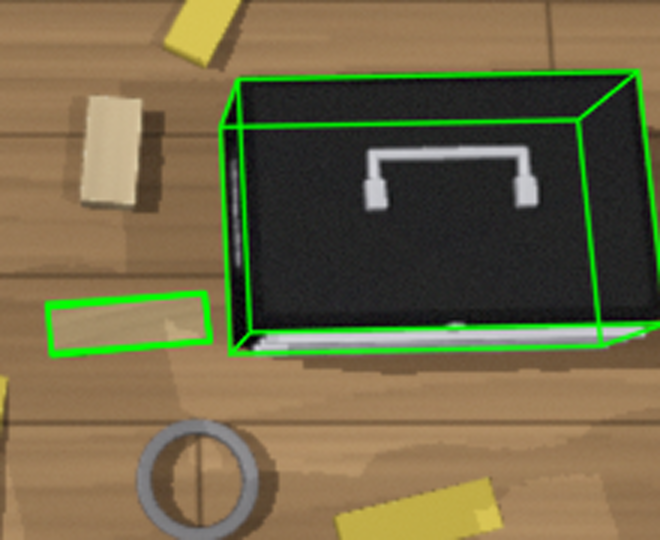

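View pics/sidefit.png

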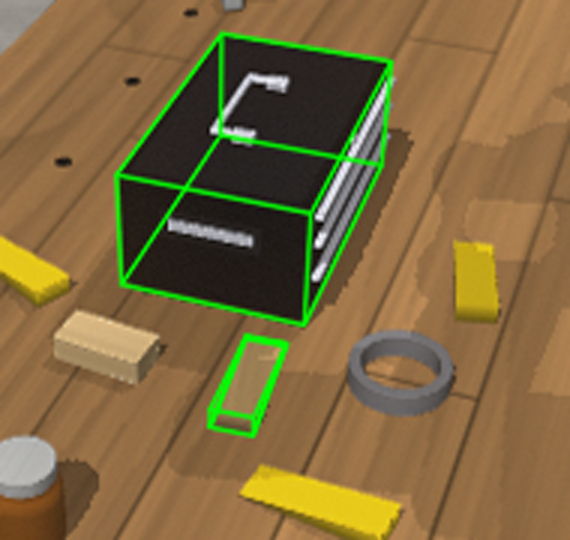

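The fit matches both pictures: the chest origin is about (0.527, 0.084) and the butt is at (0.525, 0.252), with the thick end away from the chest. The body's long side lies along the jaw direction, so I'll set the jaws along world x to keep the body clear of the chest, and push with the two fingertips nearly shut. Next is the transit.

```bash
cat > g.py <<'E'
from h import *
from scipy.spatial.transform import Rotation as Ro
s=robot.sense();Rt=Ro.from_quat(s["tool_rot"]);
def go(p,yawz):  # target: tool x down, tool z at horizontal angle yawz
    s=robot.sense();Rt=Ro.from_quat(s["tool_rot"])
    z=np.array([np.cos(yawz),np.sin(yawz),0]);x=np.array([0,0,-1.]);G=Ro.from_matrix(np.c_[x,np.cross(z,x),z])
    print("shift tool mm",np.round(Rt.inv().apply(np.array(p)-s["position"])*1000,1),"turn",np.round((Rt.inv()*G).as_rotvec(),3))
def st():
    s=robot.sense();print(s["time"],s["position"].round(4),"F",s["force"].round(2),s["grip_width"]);print(Ro.from_quat(s["tool_rot"]).as_matrix().round(3))
E
python3 - <<'E'
from g import *
st()
w=np.array([.0896,-.996]);b=np.array([.5252,.2519])
p=b-w*.045
a=-1.481+np.pi/2
print(p);go([*p,.23],a);go([*p,.23],a+np.pi)
pj=back((172,180),"top",.085);print("jar",pj)
E
```

```text
0.9 [ 0.2054 -0.5903  0.2139] F [-0.15 -0.14 -0.32] 0.09144877003259977
[[-0.     0.944  0.329]
 [-0.     0.329 -0.944]
 [-1.    -0.     0.   ]]
[0.521168 0.29672 ]
shift tool mm [ -16.1  589.7 -734. ] turn [-1.326 -0.     0.   ]
shift tool mm [ -16.1  589.7 -734. ] turn [1.816 0.    0.   ]
jar [0.63143379 0.42421864 0.085     ]
```

Call:
drive_tool(translation=[[-4, 0, 0], [-4, 0, 0], [-4, 0, 0], [-4, 0, 0], [-4, 0, 0], [-4, 0, 0], [-4, 0, 0], [-4, 0, 0], [-4, 0, 0], [-4, 0, 0]], turn=[[-0.12, 0, 0], [-0.12, 0, 0], [-0.12, 0, 0], [-0.12, 0, 0], [-0.12, 0, 0], [-0.12, 0, 0], [-0.12, 0, 0], [-0.12, 0, 0], [-0.12, 0, 0], [-0.12, 0, 0]], hand=[0.1, 0.1, 0.1, 0.1, 0.1, 0.1, 0.1, 0.1, 0.1, 0.1])

```text
time: 1.73
position: [0.2054, -0.5903, 0.2541]
tool_rot: [0.011, 0.707, -0.011, 0.707]
force: [0.2, -0.6, -0.3]
grip_width: 0.0275
```

```bash
python3 -c "
from g import *
st();go([.521,.297,.245],-1.481+np.pi/2)"
```

```text
1.7333 [ 0.2054 -0.5903  0.2541] F [ 0.24 -0.62 -0.28] 0.02754200870886159
[[-0.    0.03  1.  ]
 [-0.    1.   -0.03]
 [-1.   -0.   -0.  ]]
shift tool mm [  9.1 896.4 288.8] turn [-0.12 -0.    0.  ]
```

Call:
drive_tool(translation=[[0, 32, 10], [0, 32, 10], [0, 32, 10], [0, 32, 10], [0, 32, 10], [0, 32, 10], [0, 32, 10], [0, 32, 10], [0, 32, 10], [0, 32, 10]], turn=[[0, 0, 0], [0, 0, 0], [0, 0, 0], [0, 0, 0], [0, 0, 0], [0, 0, 0], [0, 0, 0], [0, 0, 0], [0, 0, 0], [0, 0, 0]], hand=[0.1, 0.1, 0.1, 0.1, 0.1, 0.1, 0.1, 0.1, 0.1, 0.1])

```text
time: 2.57
position: [0.317, -0.2726, 0.2541]
tool_rot: [0.013, 0.707, -0.013, 0.707]
force: [0.9, 0.2, 1.3]
grip_width: 0.0092
```

Call:
drive_tool(translation=[[0, 32, 10], [0, 32, 10], [0, 32, 10], [0, 32, 10], [0, 32, 10], [0, 32, 10], [0, 32, 10], [0, 32, 10], [0, 32, 10], [0, 32, 10]], turn=[[0, 0, 0], [0, 0, 0], [0, 0, 0], [0, 0, 0], [0, 0, 0], [0, 0, 0], [0, 0, 0], [0, 0, 0], [0, 0, 0], [0, 0, 0]], hand=[0.1, 0.1, 0.1, 0.1, 0.1, 0.1, 0.1, 0.1, 0.1, 0.1])

```text
time: 3.4
position: [0.4285, 0.0439, 0.2541]
tool_rot: [0.013, 0.707, -0.013, 0.707]
force: [1.4, -1.0, -0.6]
grip_width: 0.0089
```

Call:
drive_tool(translation=[[0, 32, 11], [0, 32, 11], [0, 32, 11], [0, 32, 11], [0, 32, 11], [0, 32, 11], [0, 32, 11], [0, 32, 11], [0, 0, 0]], turn=[[0, 0, 0], [0, 0, 0], [0, 0, 0], [0, 0, 0], [0, 0, 0], [0, 0, 0], [0, 0, 0], [0, 0, 0], [-0.12, 0, 0]], hand=[0.1, 0.1, 0.1, 0.1, 0.1, 0.1, 0.1, 0.1, 0.1])

```text
time: 4.15
position: [0.5269, 0.2996, 0.2535]
tool_rot: [-0.028, 0.706, 0.029, 0.707]
force: [-1.7, -0.7, -0.9]
grip_width: 0.0091
```

```bash
python3 -c "
from g import *
st();go([.521,.297,.006],-1.481+np.pi/2)"
```

```text
4.15 [0.5269 0.2996 0.2535] F [-1.67 -0.68 -0.88] 0.009062472124551954
[[ 0.001 -0.081  0.997]
 [ 0.002  0.997  0.081]
 [-1.     0.002  0.001]]
shift tool mm [247.5  -2.5  -6.3] turn [-0.009  0.001 -0.002]
```

Call:
drive_tool(translation=[[35, 0, -3], [35, 0, -3], [35, 0, 0], [35, 0, 0], [35, 0, 0], [35, 0, 0], [18, 0, 0], [6, 0, 0], [0, 0, 0], [0, 0, 0]], turn=[[-0.009, 0, 0], [0, 0, 0], [0, 0, 0], [0, 0, 0], [0, 0, 0], [0, 0, 0], [0, 0, 0], [0, 0, 0], [0, 0, 0], [0, 0, 0]], hand=[0.1, 0.1, 0.1, 0.1, 0.1, 0.1, 0.1, 0.1, 0.1, 0.1])

```text
time: 4.98
position: [0.5201, 0.2945, 0.0208]
tool_rot: [-0.033, 0.706, 0.033, 0.707]
force: [-0.5, -0.7, 0.3]
grip_width: 0.0091
```

```bash
python3 -c "
from g import *
st();go([.521,.297,.006],-1.481+np.pi/2)
I=robot.grab_frame('side');print(proj(robot.sense()['position'],'side'))
cv2.imwrite('pics/s1.png',cv2.resize(I[130:310,180:400],None,fx=3,fy=3))"
```

```text
4.9833 [0.5201 0.2945 0.0208] F [-0.46 -0.68  0.31] 0.009136138865360174
[[ 0.001 -0.093  0.996]
 [ 0.     0.996  0.093]
 [-1.     0.     0.001]]
shift tool mm [14.8  2.4  1.2] turn [ 0.003  0.001 -0.   ]
[[262.84512172 238.4312896 ]]
```

View pics/s1.png

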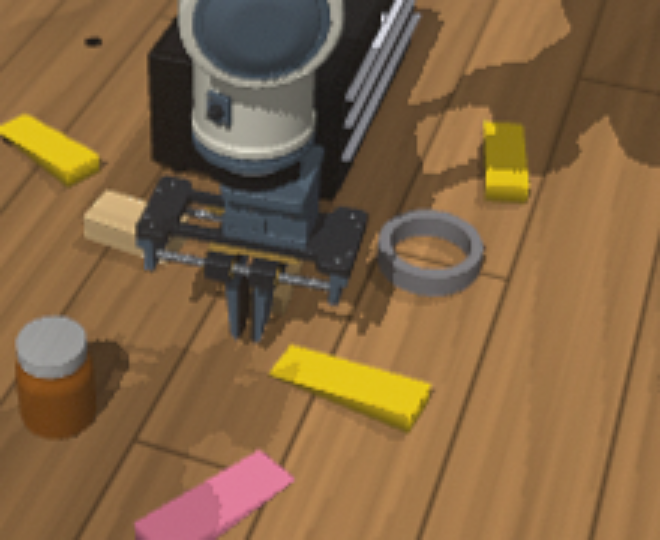

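Call:
drive_tool(translation=[[7, 0, 1], [6, 0, 0], [0, 0, 0], [0, -6, 0], [0, -6, 0], [0, -5, 0], [0, -3, 0], [0, 0, 0], [0, 0, 0]], turn=[[0, 0, 0], [0, 0, 0], [0, 0, 0], [0, 0, 0], [0, 0, 0], [0, 0, 0], [0, 0, 0], [0, 0, 0], [0, 0, 0]], hand=[0.1, 0.1, 0.1, 0.1, 0.1, 0.1, 0.1, 0.1, 0.1])

```text
time: 5.78
position: [0.5224, 0.2741, 0.007]
tool_rot: [-0.033, 0.706, 0.033, 0.706]
force: [1.3, 0.5, 0.5]
grip_width: 0.0092
```

```bash
python3 -c "
from g import *
st()
I=robot.grab_frame('side');J=robot.grab_frame('top')
a=cv2.resize(I[170:270,210:330],None,fx=5,fy=5);cv2.imwrite('pics/s2.png',a)
cv2.imwrite('pics/t2.png',cv2.resize(J[160:300,210:370],None,fx=4,fy=4))"
```

```text
5.7833 [0.5224 0.2741 0.007 ] F [1.25 0.48 0.52] 0.009152170184469113
[[ 0.    -0.092  0.996]
 [ 0.     0.996  0.092]
 [-1.     0.     0.   ]]
```

View pics/s2.png

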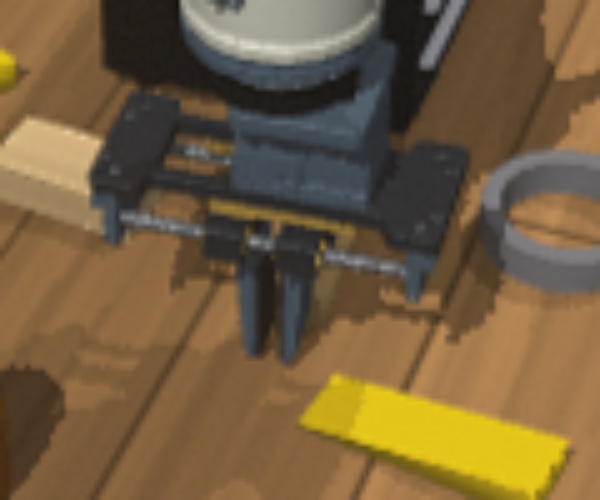

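View pics/t2.png

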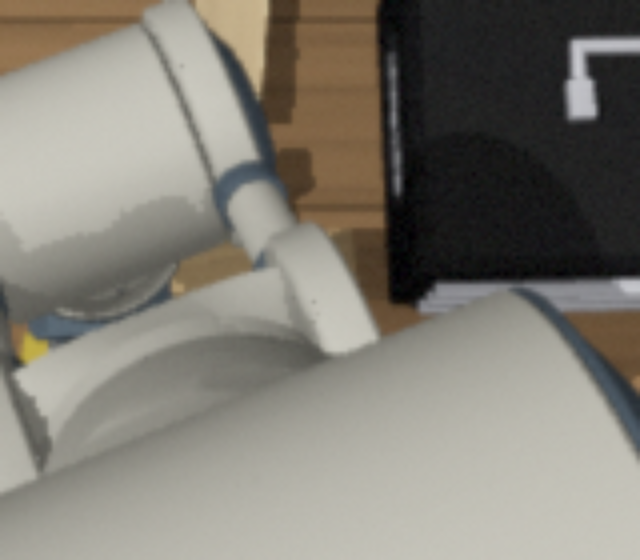

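The fingertips straddle the wedge axis, about 6 mm behind the butt. I'll make contact and push in while turning about 0.09 rad, so that the wedge points squarely at the foot.

Call:
drive_tool(translation=[[0, -4, 0], [0, -4, 0], [0, -3, 0], [0, -3, 0], [0, -3, 0], [0, -3, 0], [0, -3, 0], [0, -3, 0], [0, -3, 0], [0, -3, 0]], turn=[[0, 0, 0], [0, 0, 0], [0.01, 0, 0], [0.01, 0, 0], [0.01, 0, 0], [0.01, 0, 0], [0.01, 0, 0], [0.01, 0, 0], [0.015, 0, 0], [0.015, 0, 0]], hand=[0.1, 0.1, 0.1, 0.1, 0.1, 0.1, 0.1, 0.1, 0.1, 0.1])

```text
time: 6.72
position: [0.5245, 0.2422, 0.0069]
tool_rot: [-0.0, 0.707, 0.001, 0.707]
force: [0.3, 0.2, 0.6]
grip_width: 0.0088
```

```bash
python3 -c "
from g import *
st()
I=robot.grab_frame('side')
a=cv2.resize(I[150:270,210:350],None,fx=5,fy=5);cv2.imwrite('pics/s3.png',a)
"
```

```text
6.7167 [0.5245 0.2422 0.0069] F [0.33 0.22 0.59] 0.008805209127364287
[[ 0.    -0.001  1.   ]
 [ 0.     1.     0.001]
 [-1.     0.     0.   ]]
```

View pics/s3.png

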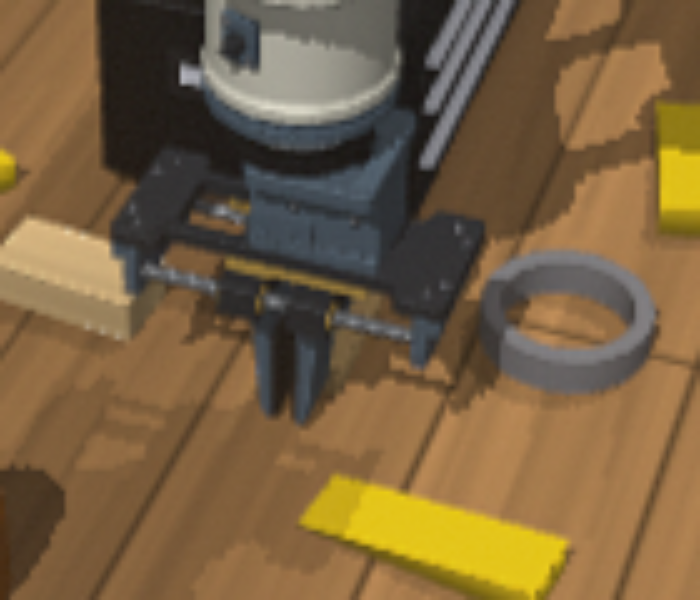

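Call:
drive_tool(translation=[[0, -3, 0], [0, -3, 0], [0, -3, 0], [0, -3, 0], [0, -3, 0], [0, -3, 0], [0, -3, 0], [0, -3, 0], [0, 0, 0]], turn=[[0, 0, 0], [0, 0, 0], [0, 0, 0], [0, 0, 0], [0, 0, 0], [0, 0, 0], [0, 0, 0], [0, 0, 0], [0, 0, 0]], hand=[0.1, 0.1, 0.1, 0.1, 0.1, 0.1, 0.1, 0.1, 0.1])

```text
time: 7.52
position: [0.5244, 0.2179, 0.0069]
tool_rot: [-0.001, 0.707, 0.001, 0.707]
force: [-0.2, -0.0, 0.7]
grip_width: 0.0095
```

Call:
drive_tool(translation=[[0, -1, 0], [0, -1, 0], [0, -1, 0], [0, -1, 0], [0, 0, 0]], turn=[[0, 0, 0], [0, 0, 0], [0, 0, 0], [0, 0, 0], [0, 0, 0]], hand=[0.1, 0.1, 0.1, 0.1, 0.1])

```text
time: 7.93
position: [0.5245, 0.2144, 0.0069]
tool_rot: [-0.001, 0.707, 0.001, 0.707]
force: [0.9, 0.8, -0.4]
grip_width: 0.009
```

Call:
drive_tool(translation=[[0, -1, 0], [0, -1, 0], [0, -1, 0], [0, -1, 0], [0, 0, 0]], turn=[[0, 0, 0], [0, 0, 0], [0, 0, 0], [0, 0, 0], [0, 0, 0]], hand=[0.1, 0.1, 0.1, 0.1, 0.1])

```text
time: 8.35
position: [0.5245, 0.2103, 0.0069]
tool_rot: [-0.001, 0.707, 0.001, 0.707]
force: [0.3, -1.2, -0.9]
grip_width: 0.0089
```

Call:
drive_tool(translation=[[0, -1, 0], [0, -1, 0], [0, -1, 0], [0, 0, 0]], turn=[[0, 0, 0], [0, 0, 0], [0, 0, 0], [0, 0, 0]], hand=[0.1, 0.1, 0.1, 0.1])

```text
time: 8.68
position: [0.5245, 0.2073, 0.0069]
tool_rot: [-0.001, 0.707, 0.001, 0.707]
force: [-0.1, 0.7, 0.9]
grip_width: 0.0087
```

```bash
python3 -c "
from g import *
st()
I=robot.grab_frame('side')
a=cv2.resize(I[130:250,210:350],None,fx=5,fy=5);cv2.imwrite('pics/s4.png',a)
"
```

```text
8.6833 [0.5245 0.2073 0.0069] F [-0.15  0.73  0.87] 0.008735155099504118
[[-0.    -0.003  1.   ]
 [-0.     1.     0.003]
 [-1.    -0.    -0.   ]]
```

View pics/s4.png

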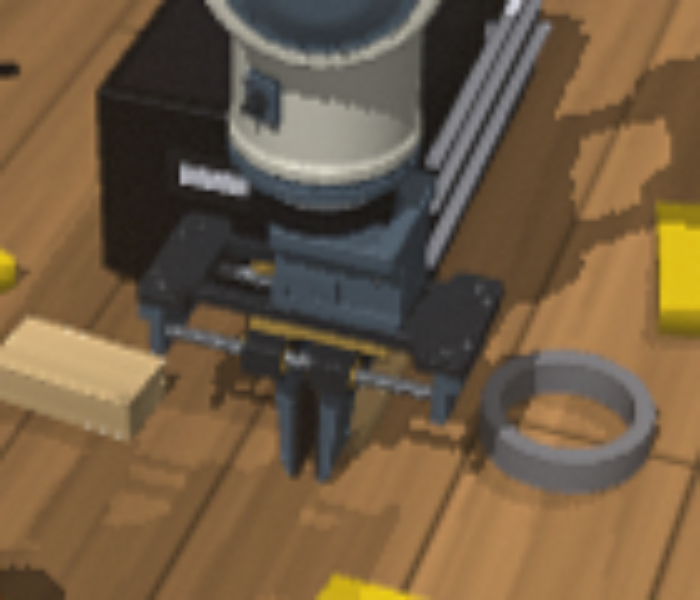

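Call:
drive_tool(translation=[[0, -1, 0], [0, -1, 0], [0, -1, 0], [0, -1, 0], [0, 0, 0]], turn=[[0, 0, 0], [0, 0, 0], [0, 0, 0], [0, 0, 0], [0, 0, 0]], hand=[0.1, 0.1, 0.1, 0.1, 0.1])

```text
time: 9.15
position: [0.5245, 0.2033, 0.0069]
tool_rot: [-0.001, 0.707, 0.001, 0.707]
force: [-0.3, 0.7, 0.9]
grip_width: 0.0088
```

Call:
drive_tool(translation=[[0, -1, 0], [0, -1, 0], [0, -1, 0], [0, 0, 0]], turn=[[0, 0, 0], [0, 0, 0], [0, 0, 0], [0, 0, 0]], hand=[0.1, 0.1, 0.1, 0.1])

```text
time: 9.48
position: [0.5245, 0.2003, 0.0069]
tool_rot: [-0.001, 0.707, 0.001, 0.707]
force: [-0.3, -0.1, -0.6]
grip_width: 0.009
```

Call:
drive_tool(translation=[[0, -1, 0], [0, -1, 0], [0, -1, 0], [0, 0, 0]], turn=[[0, 0, 0], [0, 0, 0], [0, 0, 0], [0, 0, 0]], hand=[0.1, 0.1, 0.1, 0.1])

```text
time: 9.82
position: [0.5247, 0.1977, 0.007]
tool_rot: [-0.001, 0.707, 0.001, 0.707]
force: [0.1, 4.3, -0.7]
grip_width: 0.009
```

Jam contact: 4.3 N. I'll seat it in 0.5 mm steps.

Call:
drive_tool(translation=[[0, -0.5, 0], [0, 0, 0], [0, 0, 0]], turn=[[0, 0, 0], [0, 0, 0], [0, 0, 0]], hand=[0.1, 0.1, 0.1])

```text
time: 10.07
position: [0.5247, 0.1974, 0.007]
tool_rot: [-0.001, 0.707, 0.001, 0.707]
force: [-0.2, 7.3, -0.5]
grip_width: 0.0094
```

Call:
drive_tool(translation=[[0, -0.2, 0], [0, 0, 0], [0, 0, 0]], turn=[[0, 0, 0], [0, 0, 0], [0, 0, 0]], hand=[0.1, 0.1, 0.1])

```text
time: 10.32
position: [0.5247, 0.1974, 0.007]
tool_rot: [-0.001, 0.707, 0.001, 0.707]
force: [-1.1, 7.3, -1.1]
grip_width: 0.0095
```

Call:
drive_tool(translation=[[0, 5, 0], [0, 10, 0], [0, 15, 0], [-20, 15, 0], [-35, 15, 0], [-40, 15, 0], [-40, 15, 0], [-40, 0, 0], [-30, 0, 0], [0, 0, 0]], turn=[[0, 0, 0], [0, 0, 0], [0, 0, 0], [0, 0, 0], [0, 0, 0], [0, 0, 0], [0, 0, 0], [0, 0, 0], [0, 0, 0], [0, 0, 0]], hand=[0.1, 0.1, 0.1, 0, 0, 0, 0, 0, 0, 0])

```text
time: 11.15
position: [0.5266, 0.2881, 0.2166]
tool_rot: [-0.0, 0.704, 0.003, 0.71]
force: [0.8, 0.9, 0.6]
grip_width: 0.0005
```

```bash
python3 -c "
from g import *
st()
I=robot.grab_frame('side')
a=cv2.resize(I[90:250,190:400],None,fx=3.5,fy=3.5);cv2.imwrite('pics/s5.png',a)
I=robot.grab_frame('top')
a=cv2.resize(I[130:300,200:400],None,fx=3.5,fy=3.5);cv2.imwrite('pics/t5.png',a)
"
```

```text
11.15 [0.5266 0.2881 0.2166] F [0.8  0.86 0.58] 0.0005181694437145
[[ 0.009 -0.004  1.   ]
 [ 0.004  1.     0.004]
 [-1.     0.004  0.009]]
```

View pics/s5.png

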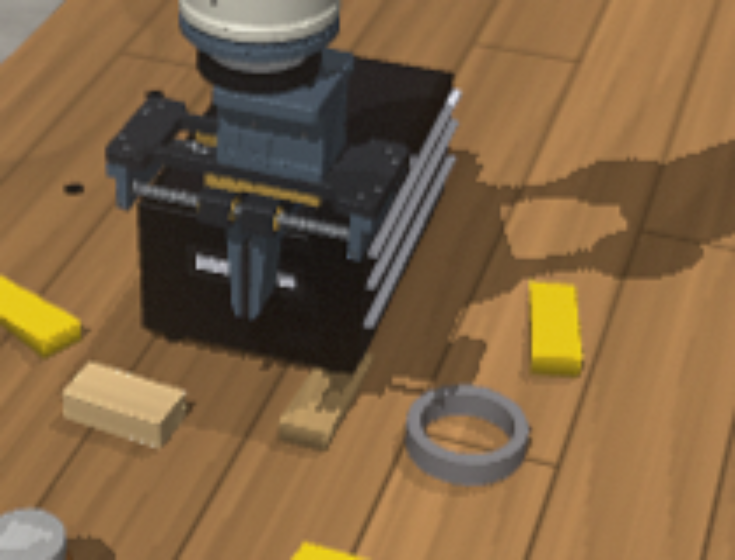

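View pics/t5.png

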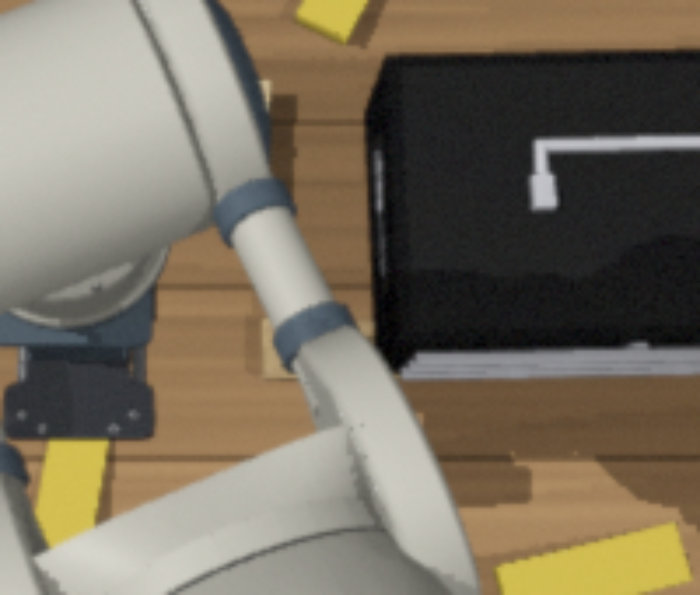

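```bash
python3 - <<'E'
from g import *
print("top edges",back((275,221),"top",.022),back((275,238),"top",.022))
print("side",back((270.9,215),"side",0),back((282.9,217.8),"side",0))
I=cv2.imread("pics/s5.png");J=cv2.imread("pics/t5.png")
p=[.5255,.1165,-1.571]
for img,n,o in((I,"side",(190,90)),(J,"top",(200,130))):
    q=(proj(place(WED,p),n)-o+.5)*3.5
    for a in range(8):
        for b in range(a):
            if np.isclose(WED[a],WED[b],atol=.02).sum()>=2: cv2.line(img,tuple(np.int32(q[a])),tuple(np.int32(q[b])),(0,255,0),1)
    q=(proj(place(CH,[.5268,.0842,.0205]),n)-o+.5)*3.5
    for a in range(8):
        for b in range(a):
            if np.isclose(CH[a],CH[b]).sum()>=2: cv2.line(img,tuple(np.int32(q[a])),tuple(np.int32(q[b])),(0,255,255),1)
cv2.imwrite("pics/s5o.png",np.hstack([I[150:500,100:500],J[150:500,200:600]]))
go([.5268,.0842,.175],0)
E
```

```text
top edges [0.54419472 0.18155915 0.022     ] [0.50281599 0.18198052 0.022     ]
side [ 5.39841188e-01  1.77319300e-01 -1.11022302e-16] [0.50455535 0.17641228 0.        ]
shift tool mm [  36.1 -202.7    1.4] turn [ 0.003  0.002 -0.001]
```

View pics/s5o.png

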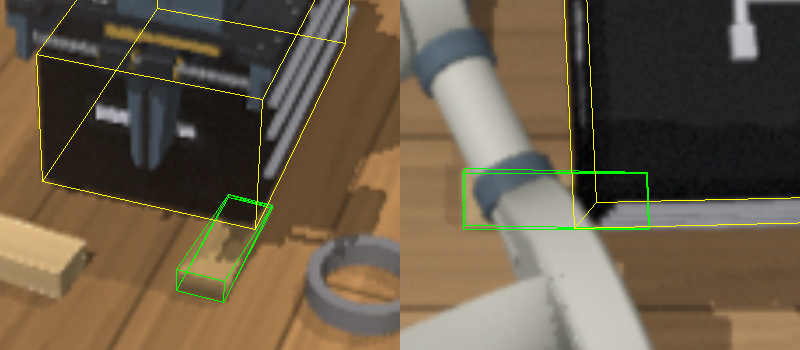

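The overlay fits: the wedge lies squarely, with its tip about 32 mm past the foot centre and within 3 mm laterally. The chest is where it was. Next I'll press the lid corner.

Call:
drive_tool(translation=[[0, -28, 0], [0, -28, 0], [0, -28, 0], [0, -28, 0], [0, -28, 0], [0, -28, 0], [0, -28, 0], [15, -7, 1], [20, 0, 0], [0, 0, 0]], turn=[[0, 0, 0], [0, 0, 0], [0, 0, 0], [0, 0, 0], [0, 0, 0], [0, 0, 0], [0, 0, 0], [0, 0, 0], [0, 0, 0], [0, 0, 0]], hand=[0, 0, 0, 0, 0, 0, 0, 0, 0, 0])

```text
time: 12.08
position: [0.5235, 0.0824, 0.1711]
tool_rot: [-0.001, 0.709, 0.0, 0.705]
force: [-1.1, 1.0, -0.9]
grip_width: 0.0003
```

Call:
drive_tool(translation=[[8, 0, 0], [6, 0, 0], [5, 0, 0], [3, 0, 0], [0, 0, 0], [0, 0, 0]], turn=[[0, 0, 0], [0, 0, 0], [0, 0, 0], [0, 0, 0], [0, 0, 0], [0, 0, 0]], hand=[0, 0, 0, 0, 0, 0])

```text
time: 12.58
position: [0.5259, 0.0833, 0.1531]
tool_rot: [-0.001, 0.707, 0.001, 0.707]
force: [0.5, 0.6, -0.2]
grip_width: 0.0007
```

Call:
drive_tool(translation=[[1, 0, 0], [1, 0, 0], [1, 0, 0], [1, 0, 0], [0, 0, 0]], turn=[[0, 0, 0], [0, 0, 0], [0, 0, 0], [0, 0, 0], [0, 0, 0]], hand=[0, 0, 0, 0, 0])

```text
time: 13.0
position: [0.5258, 0.083, 0.1488]
tool_rot: [-0.001, 0.707, 0.001, 0.707]
force: [-0.4, 0.2, -0.4]
grip_width: 0.0002
```

Call:
drive_tool(translation=[[0.5, 0, 0], [0.5, 0, 0], [0, 0, 0], [0, 0, 0]], turn=[[0, 0, 0], [0, 0, 0], [0, 0, 0], [0, 0, 0]], hand=[0, 0, 0, 0])

```text
time: 13.33
position: [0.5259, 0.083, 0.1482]
tool_rot: [-0.001, 0.707, 0.001, 0.707]
force: [-1.6, 0.3, 4.5]
grip_width: 0.0007
```

Call:
drive_tool(translation=[[0.4, 0, 0], [0.4, 0, 0], [0, 0, 0], [0, 0, 0]], turn=[[0, 0, 0], [0, 0, 0], [0, 0, 0], [0, 0, 0]], hand=[0, 0, 0, 0])

```text
time: 13.67
position: [0.5259, 0.0831, 0.1481]
tool_rot: [-0.001, 0.707, 0.001, 0.707]
force: [-5.9, -0.2, 18.6]
grip_width: 0.0001
```

Call:
drive_tool(translation=[[-0.3, 0, 0], [0, 0, 0], [0, 0, 0], [0, 0, 0], [0, 0, 0]], turn=[[0, 0, 0], [0, 0, 0], [0, 0, 0], [0, 0, 0], [0, 0, 0]], hand=[0, 0, 0, 0, 0])

```text
time: 14.08
position: [0.5259, 0.0831, 0.1481]
tool_rot: [-0.001, 0.707, 0.001, 0.707]
force: [-4.1, -0.1, 13.8]
grip_width: 0.0005
```

Call:
drive_tool(translation=[[-1, 0, 0], [-5, 0, 0], [-15, 0, 0], [-25, 0, 0], [-30, 0, 0], [0, 0, 0], [0, 0, 0]], turn=[[0, 0, 0], [0, 0, 0], [0, 0, 0], [0, 0, 0], [0, 0, 0], [0, 0, 0], [0, 0, 0]], hand=[0, 0, 0, 0, 0, 0, 0])

```text
time: 14.67
position: [0.5269, 0.0831, 0.2251]
tool_rot: [-0.001, 0.706, 0.001, 0.708]
force: [-0.4, -0.3, -0.5]
grip_width: 0.0003
```

```bash
python3 - <<'E'
from g import *
st()
I=robot.grab_frame('side')
s=robot.silhouettes("wedge","side");print([(d["p"],d["centre"]) for d in s])
for p,M,c in(([.5245,.1165,-1.571],WED,(0,255,0)),([.5268,.0842,.0205],CH,(0,255,255))):
    q=proj(place(M,p),"side")
    for a in range(8):
        for b in range(a):
            if np.isclose(M[a],M[b],atol=.02 if M is WED else 1e-6).sum()>=2: cv2.line(I,tuple(np.int32(q[a]*16)),tuple(np.int32(q[b]*16)),c,1,cv2.LINE_AA,4)
cv2.imwrite('pics/s6.png',cv2.resize(I[90:250,190:400],None,fx=3.5,fy=3.5))
E
```

```text
14.6667 [0.5269 0.0831 0.2251] F [-0.36 -0.31 -0.52] 0.00032521120070125965
[[ 0.003 -0.003  1.   ]
 [ 0.     1.     0.003]
 [-1.     0.     0.003]]
[(0.94, [197.6, 180.3]), (0.91, [246.9, 300.5]), (0.87, [298.3, 258.6]), (0.67, [280.4, 208.3]), (0.56, [350.1, 185.8])]
```

View pics/s6.png

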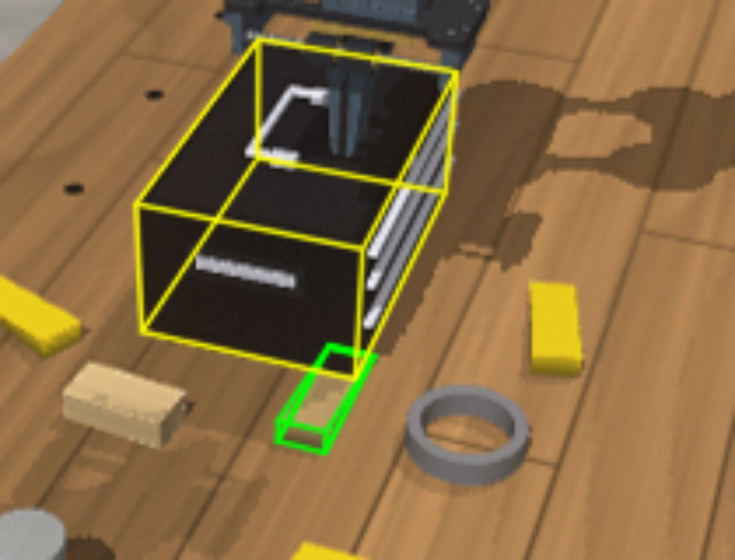

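The wedge and chest match the model after the press: wedge butt at crop (300,440), chest on its starting outline, bystanders where they were, fingers clear. The lid sank about 0.1 mm between 4.5 N and 18.6 N. I'm handing the job in.

```bash
python3 -c "
from workcell import robot
print(robot.sign_off())"
```

```text
the job is handed in; nothing more can be done
None
```

The wedge is seated under the worn foot and the chest stands firm. I handed the job in at about 15 s; no verdict is reported.

- **Wedge:** I pushed its butt with nearly shut fingertips, turning it about 0.09 rad on the way. It jammed and was seated at about 7 N. By the model fit its tip is about 32 mm past the foot centre, with the foot about 3 mm off the wedge's centre line.
- **Press:** I pressed the lid above the foot and let go. The peak was 18.6 N, more than the 10 N I was aiming for, and I then eased it to about 14 N and held it. The lid sank about 0.1 mm between 4.5 N and the peak. A sideways reading of up to 6 N showed during the press.
- **Last checks:** In the final side picture the chest lies on its starting outline, the bystanders in view are where they were, and the fingers are clear. I only checked levelness through the lid's sinkage and the overlay. The arm blocked much of the top camera while I was working by the wedge, so the wedge's final pose rests mainly on the side camera.

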